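# Unship the swinging quench basket

## Robot

A 7-joint arm with a two-finger parallel gripper is mounted at the origin on the work surface. World frame = base frame: x ahead of the robot, y to its left, z up, the work surface at z = 0. Lengths are in m, angles in rad, forces in N, time in s.
With the tool pointing down it reaches from about 0.425 to 0.925 m from the base axis. Payload 6.8 kg.
Tool frame: the origin (TCP) lies on the centre line of the jaws, within the pads' length; the fingertips stand 17 mm ahead of it and the grasp point (between the pads) lies 2 mm behind it; z points along the fingers, x is the direction in which the jaws open and shut, and the axes are right-handed (so a half turn about z gives the same grasp; the last joint's range is limited). The gripper opens to 85 mm and grips with 20 to 120 N. Pads are 22 mm wide; open, the fingers measure 114 mm over their backs; the gripper's body (76 mm by 85 mm) begins 54 mm behind the grasp point. The pads swing forward as they close: fully open they stand 13 mm farther back than shut.
Start: joints at [-1.332, 0.477, 0.022, 1.555, -0.011, 1.109, -0.083], TCP at [0.229, 0.635, 0.248] pointing down, gripper open.
Joint ranges: [-2.96, 2.96], [-0.34, 2.1], [-1.41, 1.46], [0.24, 2.44], [-1.37, 4.51], [0.17, 1.92], [-2.96, 2.96]. Speed limits (rad/s): [2.39, 2.39, 3.14, 3.14, 3.14, 3.14, 3.14].

## Interface

Orientations are given as a rotation vector (axis times angle).
In Python, from bench import r gives the robot as it stands.
- The arm moves only by the tool arm_command, never from a script. Its argument "increments" is a list of rows, each a list of 3 entries, a list of its own where there are three numbers: the shift along the world's x, y, z in m, then the turn, a rotation vector about the world's x, y, z in rad, then the opening in per cent of the stroke, from 0 (shut) to 100 (fully open). A call has 1 to 10 rows; each row is the pose to reach, as a shift and turn from the pose commanded when the call began; what a row does not reach only later rows make up. A row lasts 1/10 s, in which the tool goes at most 50 mm and 8.59 degrees, less where a joint would pass 70% of its speed; a pose out of reach is approached as far as the arm can. A call with a gripper value outside its range is refused whole. The fingers move at their own pace and stop on an object; "newtons" is the grip in N (left out, the last holds). Time passes only in rows, so rows that repeat a pose let the fingers close. It gives the time, the measured TCP pose, the force and the opening at its end, in the units of the state.
- r.get_obs(): the state, without advancing time (a new reading comes with each control period).
- r.grab_frame(name): name is "scene" or "top"; returns the picture (480x640x3 uint8, blue, green, red); there is no depth.
- r.camera_model(name): a dict with "camera_matrix" (3x3 intrinsics, pixels), "D" ([k1, k2, p1, p2, k3] as OpenCV has them; the pictures are not rectified), "camera_from_world" (4x4, takes a point from world to camera coordinates). Camera axes: x right, y down, z forward; pixel columns grow to the right and rows downward; lengths in m; the calibration is good to about 2 mm. A picture is of the moment at which its call begins. camera_model takes no time and is no camera call.
- r.hand_in(): hands the job in, once; it reports no verdict.
The state is a dict: "clock": time; "joints": joint angles; "qvel": joint speeds; "tau": joint torques, N m; "tcp_pos": TCP position; "orientation": TCP orientation; "contact_force": force on the tool from outside, world axes, zero at the start; "moment": the same for the moment, N m; "grip_width": finger opening in m.
Only numpy, scipy, OpenCV 4.12 (cv2) and the standard library are available. Lean on these libraries where they do the work, as an engineer would, in place of code of your own. Each camera call takes 0.05 s, during which the arm holds its last target. There are 200 camera calls.

## Task

Take the steel basket of blade blanks off its rack and stand it flat on the floor of the drain tray. Its two pins can only come up through the gap in the keeper strips, so slide the basket along the rails until they are under the gap, feeling your way without forcing it, and lift it clear without letting it swing or tip. Set it down gently before letting go, and leave the hammer, the cup and the wood offcut where they lie.

Things in the scene. Friction and masses are not known exactly. Their poses are not given: they have to be found in the camera images.
- rack: Fixed dark steel rack: base plate 130 (x) x 212 (y) x 8 mm and two upright cheeks 124 mm long, 14 mm thick, centred at y = -88 and +88 mm, each with a level slot along x under a keeper strip; the basket's pins lie in the slots. Origin: centre of the underside, on the bench; x along the rails, roughly away from the robot, y across them, z up.
- rail_mid (a point): Point midway between the cheeks, at mid-length of the slots, at the height of the slot floors (rails), 105 mm above the bench. Each slot is 18 mm high and closed at both ends, at x = -46 and +46 mm from here. Axes as the rack's.
- strip_mid (a point): Point 18 mm above rail_mid, at the underside of the two bright keeper strips that roof the slots, 16 mm wide, 10 mm thick. Each has one gap 24 mm long, the pins' only way out. The gaps lie opposite one another, centred anywhere from x = -10 to +28 mm from here, different each time, in no reading: see or feel it. A cross bar 82 mm past them in +x (top 15 mm up) joins the strips, which never move.
- basket: Loose steel basket 90 (x) x 120 (y) x 65 mm high with blade blanks fixed in it, 0.35 to 0.7 kg. It hangs on the rails by two side pins and swings freely about them, its underside 51 mm above the bench, x axis within 2 degrees of the rack's; at first its pins are 26 to 36 mm short of mid-slot (-x end), never under the gap. A rod bail carries a grip above it. Origin: centre of the underside; z up.
- pin_axis (a point): Middle of the basket on the axis of its two round pins (trunnions), 60 mm above its underside. The pins are 12 mm in diameter and stick out along -y and +y to 109 mm from here; bosses 22 mm in diameter reach out to 74 mm, leaving 7 mm of play either way between the cheeks. Axes as the basket's.
- basket_grip (a point): Centre of the basket's wooden grip, a bar 22 mm wide (x) x 84 mm long (y) x 22 mm high with flat sides, 135 mm above the basket's underside (75 mm above the pin axis). Axes as the basket's.
- tray: Fixed open aluminium drain tray 170 (x) x 200 (y) x 30 mm high, walls and floor 6 mm thick (inner floor 6 mm above the bench). Rack and tray swap sides of the bench from one time to the next. Origin: centre of the underside, on the bench; z up.
- hammer: Loose hammer with a wooden handle, 240 mm long, lying along its x axis about 30 mm high between rack and tray. Bystander. Origin at mid-length.
- cup: Loose aluminium cup, 72 mm across, 80 mm high, standing between rack and tray. Bystander. Origin: centre of the underside.
- offcut: Loose wood offcut 60 x 110 x 35 mm lying beyond them. Bystander. Origin: centre of the underside.

How it is judged:
On the way:
1. the basket is held level, its pins lifted clear above the keeper strips (z of basket in the frame of rack above 0.082 m and angle between basket's own z axis and vertical below 0.25 rad and contact force between the fingers and basket above 0.5 N), for 0.1 s.
At the end, for the whole second after the job is handed in: The basket stands flat on the inner floor of the tray (underside within 5 mm of it, middle within 45 mm of the tray's middle in both directions, tilted less than 3.4 degrees), at rest and released (x of basket in the frame of tray between -0.045 and 0.045 m and y of basket in the frame of tray between -0.045 and 0.045 m and z of basket in the frame of tray below 0.011 m and angle between basket's own z axis and vertical below 0.06 rad and linear speed of basket below 0.02 m/s); the robot touches nothing.
It fails at once if the basket swings or tips more than 20 degrees (angle between basket's own z axis and vertical above 0.35 rad).
It fails at once if the basket is forced against the rack or its keeper (more than 90 N) (contact force between basket and rack above 90 N).
It fails at once if the basket is slammed into the tray (more than 60 N) (contact force between basket and tray above 60 N).
It fails at once if the basket is dropped or knocked: it moves faster than 0.35 m/s while not held by the fingers (linear speed of basket above 0.35 m/s and contact force between the fingers and basket below 0.1 N).
It fails at once if a bystander is moved more than 30 mm (distance of any of hammer, cup, offcut from where it was at the start of the episode above 0.03 m).
It also fails if it takes over 61 s, if anything falls off the work surface, if the arm or the gripper's body presses on something with over 40 N, if the wrist force passes 120 N, or if a joint passes its speed limit or range.

## Working session

There is one attempt and no reset: what is moved stays moved. The work goes in short steps, Python scripts to look and compute and a tool call to move; the robot and the scene stay as the last step left them, time stands still between calls to the robot, and variables do not carry over. Pictures are saved under pics/ and viewed, about 8 in all and at most 12, crops included, and the job is handed in when it is done.

Besides the shell and the picture viewer there is one more tool, called after "Emit:" in YAML: its name, and indented under it one key for each argument. arm_command: Moves the arm, as the interface text tells. Its arguments: {"type":"object","properties":{"increments":{"type":"array","items":{"type":"array"}},"newtons":{"type":"number"}},"required":["increments"]}

```bash
mkdir -p pics; ls; python3 - <<'E'
from bench import r
import cv2,numpy as np
for n in ("scene","top"):
    cv2.imwrite(f"pics/{n}0.png",r.grab_frame(n)); m=r.camera_model(n); print(n,np.round(np.array(m["camera_matrix"]),1).tolist(),np.round(m["D"],3),np.round(np.array(m["camera_from_world"]),3).tolist())
print(r.get_obs())
E
```

```text
pics
scene [[462.0, 0.0, 317.5], [0.0, 462.0, 238.1], [0.0, 0.0, 1.0]] [-0.09  0.    0.    0.    0.  ] [[-0.649, 0.76, 0.016, 0.366], [0.564, 0.495, -0.661, -0.238], [-0.51, -0.42, -0.75, 1.178], [0.0, 0.0, 0.0, 1.0]]
top [[435.6, 0.0, 322.0], [0.0, 435.6, 237.9], [0.0, 0.0, 1.0]] [-0.014  0.     0.     0.     0.   ] [[0.025, -0.999, 0.022, -0.022], [-0.995, -0.027, -0.094, 0.594], [0.094, -0.02, -0.995, 0.914], [0.0, 0.0, 0.0, 1.0]]
{'clock': 0.1, 'joints': array([-1.33208784,  0.47777142,  0.02235298,  1.5563187 , -0.01148546,
        1.10929301, -0.08309577]), 'qvel': array([-0.00079505, -0.00128963, -0.00051139, -0.00223534,  0.00098348,
        0.00015386, -0.00124579]), 'tau': array([ 4.04861552e-03, -5.97750092e+01,  1.61323719e+00, -2.81953758e+01,
        1.27860974e-02,  4.98802387e-03, -1.07003558e-06]), 'tcp_pos': array([0.22928178, 0.63434605, 0.24740122]), 'orientation': array([ 2.57051378e+00,  1.80426236e+00, -2.00247801e-03]), 'contact_force': array([-0.7674553 ,  0.06491961, -0.38980453]), 'moment': array([-0.07719355, -0.0383794 , -0.02105117]), 'grip_width': 0.08552176625014335}
```

View pics/scene0.png

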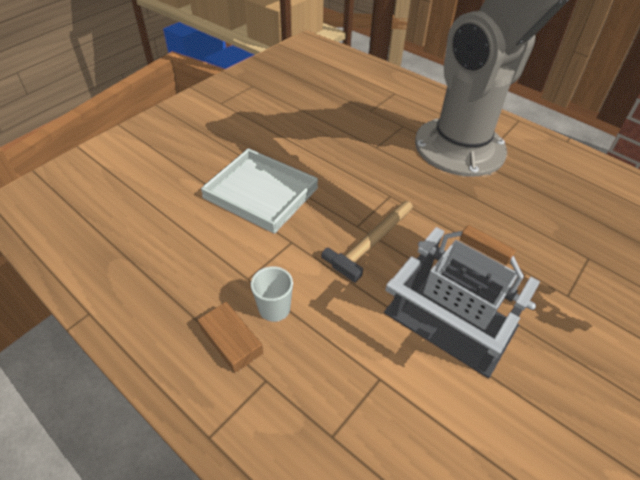

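View pics/top0.png

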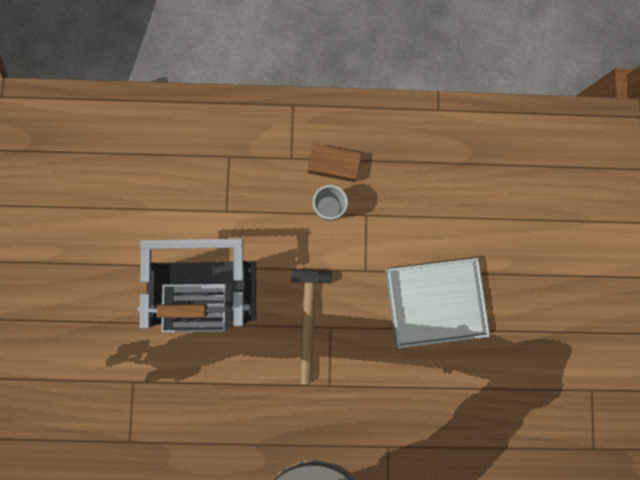

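The top view shows the rack at about cols 140–255, rows 240–328, with the grip at (181,311). The tray is centred near (438,303), the hammer lies at col 310, the cup is at (330,203) and the offcut at (335,162). Next I'll zoom in on the rack.

```bash
python3 - <<'E'
import cv2,numpy as np
a=cv2.imread("pics/top0.png")[232:337,130:265]; b=cv2.imread("pics/scene0.png")[220:380,380:545]
a=cv2.resize(a,None,fx=5.5,fy=5.5,interpolation=cv2.INTER_CUBIC)
cv2.imwrite("pics/a1.png",a)
cv2.imwrite("pics/b1.png",cv2.resize(b,None,fx=3.6,fy=3.6,interpolation=cv2.INTER_CUBIC))
E
```

```text
(no output)
```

View pics/a1.png

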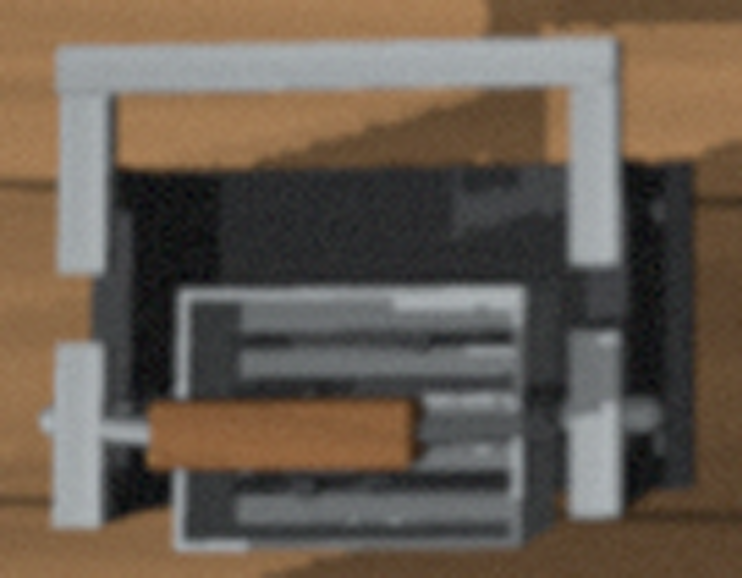

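View pics/b1.png

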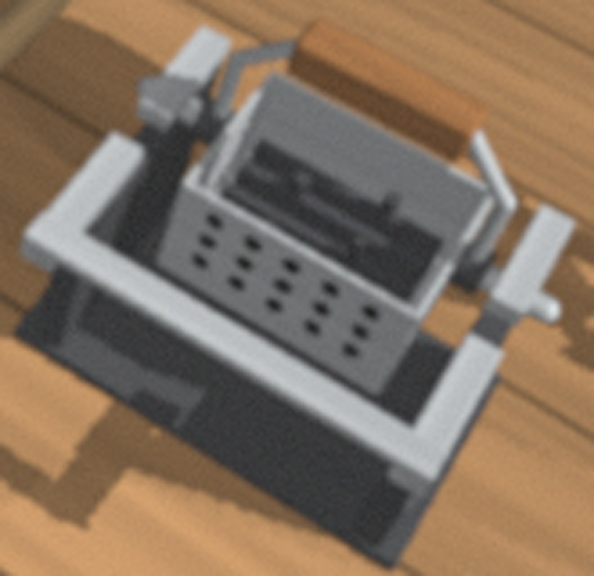

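The crops show the gap in the left strip at crop rows 272–342 and in the right strip at rows 268–328. The pin ends are at (48,422) and (657,413), and the grip top spans (150–415, 400–470). Next I'll convert these to world coordinates.

```bash
cat > h.py <<'E'
import cv2,numpy as np
from bench import r
def w(p,z,n="top"):
    m=r.camera_model(n);T=np.array(m["camera_from_world"]);R=T[:3,:3];c=-R.T@T[:3,3]
    u=cv2.undistortPoints(np.array([[p]],float),np.array(m["camera_matrix"]),np.array(m["D"]))[0,0]
    d=R.T@np.array([u[0],u[1],1]);return c+d*(z-c[2])/d[2]
def px(P,n="top"):
    m=r.camera_model(n);T=np.array(m["camera_from_world"])
    return cv2.projectPoints(np.array(P,float).reshape(-1,3),cv2.Rodrigues(T[:3,:3])[0],T[:3,3],np.array(m["camera_matrix"]),np.array(m["D"]))[0][:,0]
E
python3 - <<'E'
from h import *
m=np.array(r.camera_model("top")["camera_from_world"]);print("cam",-m[:3,:3].T@m[:3,3])
f=lambda u,v,z:np.round(w(((u+.5)/5.5-.5+130,(v+.5)/5.5-.5+232),z),4)[:2]
for n,u,v,z in [("Lnear outer",52,525,.133),("Lnear inner",103,525,.133),("Rnear in",570,518,.133),("Rnear out",620,518,.133),
 ("Lgap near",80,342,.133),("Lgap far",82,272,.133),("Rgap near",595,328,.133),("Rgap far",595,266,.133),("bar L far",57,45,.138),("bar R far",617,38,.138),
 ("pinL",45,422,.111),("pinR",657,413,.111),("gripA",150,401,.197),("gripB",415,401,.197),("gripC",150,470,.197),("gripD",415,470,.197),("bkt FL",178,287,.116),("bkt FR",525,287,.116),("bkt NL",178,548,.116),("bkt NR",520,548,.116)]: print(n,f(u,v,z))
for p in [(387,268),(479,258),(490,337),(398,347)]: print("tray rim",np.round(w(p,.03),4)[:2])
print("cup top",w((330,202),.08)[:2],"hammer head",w((293,276),.02)[:2],w((332,276),.02)[:2],w((305,383),.02)[:2],"offcut",w((335,160),.035)[:2])
E
```

```text
cam [0.50510603 0.01226363 0.9657992 ]
Lnear outer [0.4071 0.3339]
Lnear inner [0.4075 0.3166]
Rnear in [0.4137 0.1582]
Rnear out [0.4141 0.1411]
Lgap near [0.4691 0.3282]
Lgap far [0.493 0.329]
Rgap near [0.4784 0.1524]
Rgap far [0.4996 0.1533]
bar L far [0.5706 0.3405]
bar R far [0.5782 0.1482]
pinL [0.4401 0.3471]
pinR [0.4485 0.133 ]
gripA [0.454  0.2808]
gripB [0.4561 0.1974]
gripC [0.4325 0.2795]
gripD [0.4345 0.1963]
bkt FL [0.4884 0.3016]
bkt FR [0.4915 0.1803]
bkt NL [0.3983 0.2964]
bkt NR [0.4011 0.178 ]
tray rim [ 0.5324 -0.148 ]
tray rim [ 0.5591 -0.3483]
tray rim [ 0.3908 -0.3708]
tray rim [ 0.3659 -0.1734]
cup top [ 0.66367775 -0.02016223] hammer head [0.51031246 0.0538607 ] [ 0.51242442 -0.03043942] [0.285349   0.02157473] offcut [ 0.76498924 -0.03059852]
```

The measurements hold up: the grip reads 83×21.5 mm, the left gap 24 mm and the tray 168×201 mm. The grip centre is at (0.444, 0.2385) with about 1.4° yaw. The rack yaw is about 0.039 rad, and the gap is centred about 40 mm further along +x. I'll move above the grip.

Emit:
arm_command:
  increments:
    - [[0.02,-0.04,0.02],[0,0,-0.12],60]
    - [[0.043,-0.08,0.022],[0,0,-0.24],60]
    - [[0.065,-0.12,0.022],[0,0,-0.36],60]
    - [[0.086,-0.16,0.022],[0,0,-0.48],60]
    - [[0.108,-0.2,0.022],[0,0,-0.6],60]
    - [[0.13,-0.24,0.022],[0,0,-0.72],60]
    - [[0.151,-0.28,0.022],[0,0,-0.84],60]
    - [[0.172,-0.32,0.022],[0,0,-0.96],60]
    - [[0.194,-0.36,0.022],[0,0,-1.08],60]
    - [[0.215,-0.396,0.022],[0,0,-1.2],60]
  newtons: 40

```text
clock: 1.1
tcp_pos: [0.4449, 0.2365, 0.2702]
orientation: [3.141, 0.029, -0.0]
contact_force: [1.1, 1.3, -0.4]
grip_width: 0.0512
```

Emit:
arm_command:
  increments:
    - [[0,0,0],[0,0,0],60]
    - [[0,0,0],[0,0,0],60]
    - [[0,0,0],[0,0,0],60]

```text
clock: 1.4
tcp_pos: [0.4437, 0.24, 0.2701]
orientation: [-3.141, -0.042, 0.001]
contact_force: [-0.6, 0.3, -0.5]
grip_width: 0.0512
```

```bash
python3 - <<'E'
from h import *
o=r.get_obs()
cv2.imwrite("pics/s2.png",r.grab_frame("scene")[150:390,340:600].repeat(2,0).repeat(2,1));print(o["tcp_pos"],o["orientation"],o["contact_force"],o["grip_width"])
R=cv2.Rodrigues(o["orientation"])[0];print(R.round(4))
E
```

```text
[0.44367733 0.24000393 0.27007171] [-3.14116316e+00 -4.18138404e-02  9.70960825e-04] [-0.60832625  0.34237369 -0.45900004] 0.051245243485718815
[[ 9.996e-01  2.660e-02 -6.000e-04]
 [ 2.660e-02 -9.996e-01  1.000e-04]
 [-6.000e-04 -2.000e-04 -1.000e+00]]
```

View pics/s2.png

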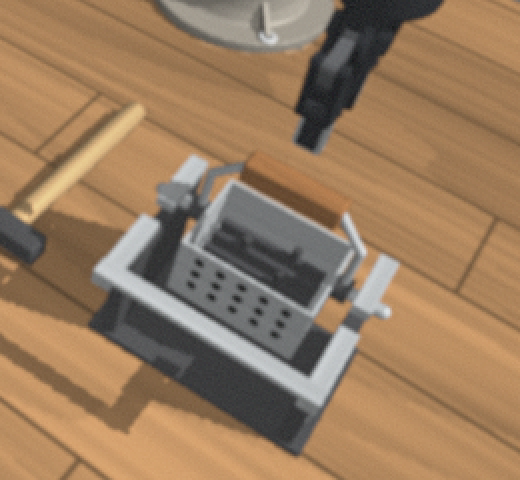

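The scene view shows the fingers above and behind the grip, with the grip top near (490,244) in full-image pixels. I'll cross-check that against the projection.

```bash
python3 - <<'E'
from h import *
print(px([[.4443,.2385,.197],[.4437,.24,.253]],"scene"))
E
```

```text
[[487.71973059 238.75863997]
 [499.88132568 213.59619924]]
```

The projection agrees to within 1–2 px. I'll descend and close.

Emit:
arm_command:
  increments:
    - [[0,-0.001,-0.02],[0,0,0],60]
    - [[0,-0.001,-0.04],[0,0,0],60]
    - [[0,-0.001,-0.055],[0,0,0],60]
    - [[0,-0.001,-0.068],[0,0,0],60]
    - [[0,-0.001,-0.078],[0,0,0],60]
    - [[0,-0.001,-0.086],[0,0,0],60]
    - [[0,-0.001,-0.086],[0,0,0],60]
    - [[0,-0.001,-0.086],[0,0,0],60]

```text
clock: 2.25
tcp_pos: [0.4446, 0.238, 0.1845]
orientation: [-3.141, -0.038, -0.0]
contact_force: [0.7, 0.7, 0.3]
grip_width: 0.0515
```

Emit:
arm_command:
  increments:
    - [[0,0,0],[0,0,0],45]
    - [[0,0,0],[0,0,0],35]
    - [[0,0,0],[0,0,0],30]
    - [[0,0,0],[0,0,0],25]
    - [[0,0,0],[0,0,0],20]
    - [[0,0,0],[0,0,0],15]
    - [[0,0,0],[0,0,0],10]
    - [[0,0,0],[0,0,0],10]
  newtons: 40

```text
clock: 3.05
tcp_pos: [0.4449, 0.238, 0.1847]
orientation: [-3.141, -0.038, -0.002]
contact_force: [0.9, -0.5, 5.8]
grip_width: 0.0214
```

It's gripped (21.4 mm opening). I'll lift 3 mm within the 6 mm of slot play and read the load.

Emit:
arm_command:
  increments:
    - [[0,0,0.001],[0,0,0],10]
    - [[0,0,0.002],[0,0,0],10]
    - [[0,0,0.003],[0,0,0],10]
    - [[0,0,0.003],[0,0,0],10]
    - [[0,0,0.003],[0,0,0],10]
  newtons: 60

```text
clock: 3.55
tcp_pos: [0.4441, 0.2377, 0.187]
orientation: [3.141, 0.038, -0.001]
contact_force: [0.2, 0.2, -4.2]
grip_width: 0.0212
```

Emit:
arm_command:
  increments:
    - [[0.002,0,0],[0,0,0],10]
    - [[0.005,0,0],[0,0,0],10]
    - [[0.008,0,0],[0,0,0],10]
    - [[0.011,0,0],[0,0,0],10]
    - [[0.014,0,0],[0,0,0],10]
    - [[0.017,0.001,0],[0,0,0.005],10]
    - [[0.02,0.001,0],[0,0,0.01],10]
    - [[0.02,0.001,0],[0,0,0.01],10]

```text
clock: 4.35
tcp_pos: [0.4649, 0.2389, 0.1873]
orientation: [-3.141, -0.053, -0.001]
contact_force: [0.3, -0.9, -4.4]
grip_width: 0.0213
```

It's carried freely, with no side force. I'll slide the remaining 20 mm.

Emit:
arm_command:
  increments:
    - [[0.003,0,0],[0,0,0],10]
    - [[0.006,0,0],[0,0,0],10]
    - [[0.009,0,0],[0,0,0],10]
    - [[0.012,0,0],[0,0,0],10]
    - [[0.015,0.001,0],[0,0,0],10]
    - [[0.018,0.001,0],[0,0,0],10]
    - [[0.02,0.001,0],[0,0,0],10]
    - [[0.02,0.001,0],[0,0,0],10]
    - [[0.02,0.001,0],[0,0,0],10]

```text
clock: 5.25
tcp_pos: [0.4843, 0.2398, 0.1872]
orientation: [3.141, 0.053, -0.0]
contact_force: [-0.4, 0.2, -4.8]
grip_width: 0.0209
```

```bash
python3 - <<'E'
from h import *
o=r.get_obs(); print(o["tcp_pos"],o["contact_force"],o["moment"])
a=r.grab_frame("top")[232:337,130:265]; b=r.grab_frame("scene")[220:360,370:550]
cv2.imwrite("pics/t3.png",np.hstack([cv2.resize(x,(400,420),interpolation=cv2.INTER_CUBIC) for x in (a,b)]))
E
```

```text
[0.48433168 0.23979171 0.18724079] [-0.4422651   0.15329833 -4.76180508] [ 0.02523514 -0.0188865  -0.02136894]
```

View pics/t3.png

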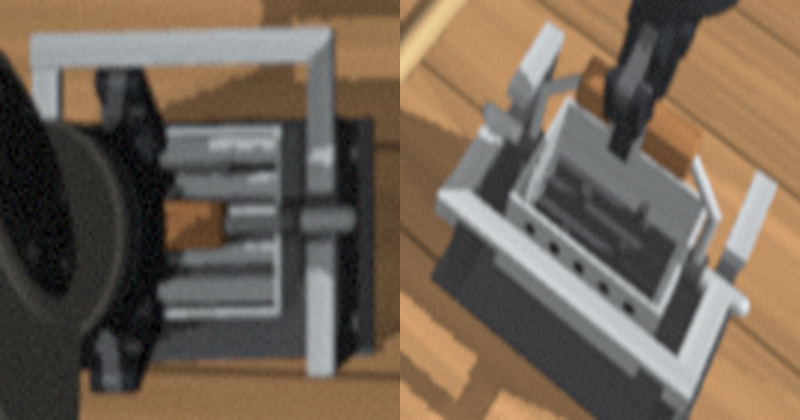

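Both views show the pins in the gaps: the right pin lies between the strip ends at panel rows 195 and 240. I'll lift gently and feel for contact.

Emit:
arm_command:
  increments:
    - [[0,0,0.002],[0,0,0],10]
    - [[0,0,0.004],[0,0,0],10]
    - [[0,0,0.006],[0,0,0],10]
    - [[0,0,0.008],[0,0,0],10]
    - [[0,0,0.008],[0,0,0],10]

```text
clock: 5.85
tcp_pos: [0.4846, 0.2399, 0.1957]
orientation: [-3.141, -0.053, -0.001]
contact_force: [0.1, -0.5, -4.6]
grip_width: 0.0211
```

The lift is free: 4.6 N, and the pins are already inside the gap. I'll raise it clear.

Emit:
arm_command:
  increments:
    - [[0,0,0.004],[0,0,0],10]
    - [[0,0,0.01],[0,0,0],10]
    - [[0,0,0.018],[0,0,0],10]
    - [[0,0,0.028],[0,0,0],10]
    - [[0,0,0.04],[0,0,0],10]
    - [[0,0,0.054],[0,0,0],10]
    - [[0,0,0.07],[0,0,0],10]
    - [[0,0,0.084],[0,0,0],10]
    - [[0,0,0.095],[0,0,0],10]
    - [[0,0,0.1],[0,0,0],10]

```text
clock: 6.85
tcp_pos: [0.4849, 0.2401, 0.2969]
orientation: [-3.14, -0.053, -0.002]
contact_force: [0.3, 0.1, -4.4]
grip_width: 0.0211
```

Emit:
arm_command:
  increments:
    - [[0,0,0],[0,0,0],10]
    - [[0,-0.004,0],[0,0,0],10]
    - [[0,-0.012,0],[0,0,0],10]
    - [[0,-0.024,0],[0,0,0],10]
    - [[0,-0.039,0],[0,0,0],10]
    - [[-0.001,-0.055,0],[0,0,0.01],10]
    - [[-0.002,-0.071,0],[0,0,0.02],10]
    - [[-0.003,-0.087,0],[0,0,0.03],10]
    - [[-0.004,-0.103,0],[0,0,0.04],10]
    - [[-0.005,-0.119,0],[0,0,0.05],10]

```text
clock: 7.85
tcp_pos: [0.4791, 0.1185, 0.2952]
orientation: [3.139, 0.13, -0.0]
contact_force: [-0.1, 0.0, -4.5]
grip_width: 0.0214
```

Emit:
arm_command:
  increments:
    - [[-0.001,-0.016,0],[0,0,0.005],10]
    - [[-0.002,-0.034,0],[0,0,0.01],10]
    - [[-0.003,-0.052,0],[0,0,0.015],10]
    - [[-0.004,-0.07,0],[0,0,0.02],10]
    - [[-0.005,-0.088,0],[0,0,0.025],10]
    - [[-0.006,-0.106,0],[0,0,0.03],10]
    - [[-0.007,-0.124,0],[0,0,0.035],10]
    - [[-0.008,-0.142,0],[0,0,0.04],10]
    - [[-0.009,-0.16,0],[0,0,0.045],10]
    - [[-0.01,-0.178,0],[0,0,0.05],10]

```text
clock: 8.85
tcp_pos: [0.4685, -0.0593, 0.2952]
orientation: [-3.134, -0.208, 0.0]
contact_force: [-0.2, -0.6, -4.3]
grip_width: 0.0213
```

Emit:
arm_command:
  increments:
    - [[-0.001,-0.018,0],[0,0,0.005],10]
    - [[-0.002,-0.036,0],[0,0,0.01],10]
    - [[-0.003,-0.054,0],[0,0,0.015],10]
    - [[-0.004,-0.072,0],[0,0,0.02],10]
    - [[-0.005,-0.09,0],[0,0,0.02],10]
    - [[-0.006,-0.107,0],[0,0,0.02],10]
    - [[-0.006,-0.122,0],[0,0,0.02],10]
    - [[-0.006,-0.134,0],[0,0,0.02],10]
    - [[-0.006,-0.143,0],[0,0,0.02],10]
    - [[-0.006,-0.149,0],[0,0,0.02],10]

```text
clock: 9.85
tcp_pos: [0.4627, -0.2075, 0.2953]
orientation: [-3.132, -0.239, 0.0]
contact_force: [0.6, 0.4, -5.1]
grip_width: 0.0212
```

Emit:
arm_command:
  increments:
    - [[0,-0.006,0],[0,0,0],10]
    - [[0,-0.016,0],[0,0,0],10]
    - [[0,-0.028,0],[0,0,0],10]
    - [[0,-0.038,0],[0,0,0],10]
    - [[0,-0.046,0],[0,0,0],10]
    - [[0,-0.051,0],[0,0,0],10]
    - [[0,-0.053,0],[0,0,0],10]
    - [[0,-0.053,0],[0,0,0],10]
    - [[0,-0.053,0],[0,0,0],10]
    - [[0,-0.053,0],[0,0,0],10]

```text
clock: 10.85
tcp_pos: [0.4635, -0.2587, 0.2953]
orientation: [-3.132, -0.243, -0.0]
contact_force: [1.2, -0.1, -4.6]
grip_width: 0.0213
```

Emit:
arm_command:
  increments:
    - [[0,0,-0.008],[0,0,0],10]
    - [[0,0,-0.02],[0,0,0],10]
    - [[0,0,-0.035],[0,0,0],10]
    - [[0,0,-0.05],[0,0,0],10]
    - [[0,0,-0.065],[0,0,0],10]
    - [[0,0,-0.078],[0,0,0],10]
    - [[0,0,-0.088],[0,0,0],10]
    - [[0,0,-0.096],[0,0,0],10]
    - [[0,0,-0.1],[0,0,0],10]
    - [[0,0,-0.1],[0,0,0],10]

```text
clock: 11.85
tcp_pos: [0.4633, -0.2591, 0.1949]
orientation: [-3.132, -0.242, 0.001]
contact_force: [-0.0, 0.6, -3.8]
grip_width: 0.021
```

```bash
python3 - <<'E'
from h import *
o=r.get_obs(); print(o["tcp_pos"],o["contact_force"],o["moment"])
a=r.grab_frame("top")[230:370,360:520]; b=r.grab_frame("scene")[90:250,170:350]
cv2.imwrite("pics/t4.png",np.hstack([cv2.resize(x,(400,350),interpolation=cv2.INTER_CUBIC) for x in (a,b)]))
E
```

```text
[ 0.46327936 -0.25912065  0.19492858] [-0.03982532  0.59104696 -3.78887009] [-0.01193474  0.00767734  0.01920307]
```

View pics/t4.png

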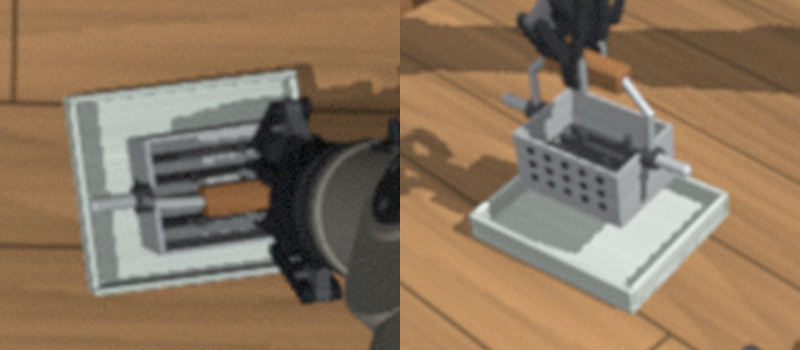

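The basket hangs level over the tray, centred and aligned with it. I'll lower it to just above the floor, then take 1 mm steps.

Emit:
arm_command:
  increments:
    - [[0,0,-0.006],[0,0,0],10]
    - [[0,0,-0.014],[0,0,0],10]
    - [[0,0,-0.022],[0,0,0],10]
    - [[0,0,-0.03],[0,0,0],10]
    - [[0,0,-0.037],[0,0,0],10]
    - [[0,0,-0.042],[0,0,0],10]
    - [[0,0,-0.045],[0,0,0],10]
    - [[0,0,-0.047],[0,0,0],10]
    - [[0,0,-0.048],[0,0,0],10]
    - [[0,0,-0.048],[0,0,0],10]

```text
clock: 12.95
tcp_pos: [0.4635, -0.2592, 0.1474]
orientation: [3.132, 0.242, 0.0]
contact_force: [-0.0, 0.0, -4.4]
grip_width: 0.0211
```

Emit:
arm_command:
  increments:
    - [[0,0,-0.001],[0,0,0],10]
    - [[0,0,-0.002],[0,0,0],10]
    - [[0,0,-0.003],[0,0,0],10]
    - [[0,0,-0.004],[0,0,0],10]
    - [[0,0,-0.004],[0,0,0],10]

```text
clock: 13.45
tcp_pos: [0.4634, -0.2591, 0.1432]
orientation: [-3.132, -0.242, 0.0]
contact_force: [-0.0, 0.6, -4.5]
grip_width: 0.021
```

Emit:
arm_command:
  increments:
    - [[0,0,-0.001],[0,0,0],10]
    - [[0,0,-0.002],[0,0,0],10]
    - [[0,0,-0.002],[0,0,0],10]

```text
clock: 13.75
tcp_pos: [0.4633, -0.2591, 0.1412]
orientation: [-3.132, -0.242, 0.0]
contact_force: [0.1, -0.8, -5.1]
grip_width: 0.0213
```

Emit:
arm_command:
  increments:
    - [[0,0,-0.001],[0,0,0],10]
    - [[0,0,-0.001],[0,0,0],10]

```text
clock: 13.95
tcp_pos: [0.4634, -0.2592, 0.1402]
orientation: [3.132, 0.242, 0.0]
contact_force: [1.2, -0.5, -3.8]
grip_width: 0.0207
```

Emit:
arm_command:
  increments:
    - [[0,0,-0.001],[0,0,0],10]
    - [[0,0,-0.001],[0,0,0],10]

```text
clock: 14.15
tcp_pos: [0.4639, -0.2592, 0.14]
orientation: [-3.132, -0.242, -0.001]
contact_force: [0.1, 1.9, 4.2]
grip_width: 0.0215
```

Emit:
arm_command:
  increments:
    - [[0,0,-0.001],[0,0,0],10]
    - [[0,0,-0.001],[0,0,0],10]

```text
clock: 14.35
tcp_pos: [0.4641, -0.2591, 0.1399]
orientation: [-3.131, -0.242, -0.002]
contact_force: [-3.5, 4.1, 16.4]
grip_width: 0.0211
```

It's down: the force changed from −4 to +16 N at the expected height of 0.140. I'll back off 1 mm, open, then retreat.

Emit:
arm_command:
  increments:
    - [[0,0,0.001],[0,0,0],10]
    - [[0,0,0.0015],[0,0,0],10]
    - [[0,0,0.0015],[0,0,0],30]
    - [[0,0,0.0015],[0,0,0],45]
    - [[0,0,0.0015],[0,0,0],60]
    - [[0,0,0.0015],[0,0,0],60]
    - [[0,0,0.0015],[0,0,0],60]
    - [[0,0,0.0015],[0,0,0],60]
  newtons: 20

```text
clock: 15.15
tcp_pos: [0.4635, -0.2592, 0.1398]
orientation: [3.132, 0.242, 0.0]
contact_force: [-0.3, 0.3, -0.5]
grip_width: 0.0513
```

Emit:
arm_command:
  increments:
    - [[0,0,0.008],[0,0,0],60]
    - [[0,0,0.02],[0,0,0],60]
    - [[0,0,0.04],[0,0,0],60]
    - [[0,0,0.06],[0,0,0],60]
    - [[0,0,0.09],[0,0,0],60]
    - [[0,0,0.12],[0,0,0],60]
    - [[0,0,0.14],[0,0,0],60]
    - [[0,0,0.15],[0,0,0],60]
    - [[0,0,0.15],[0,0,0],60]

```text
clock: 16.05
tcp_pos: [0.464, -0.2596, 0.2914]
orientation: [3.132, 0.242, 0.005]
contact_force: [-0.4, -1.5, -0.4]
grip_width: 0.0508
```

Emit:
arm_command:
  increments:
    - [[0,-0.03,0],[0,0,0],60]
    - [[0,-0.07,0],[0,0,0],60]
    - [[0,-0.11,0],[0,0,0],60]
    - [[0,-0.15,0],[0,0,0],60]
    - [[0,-0.19,0],[0,0,0],60]
    - [[0,-0.22,0],[0,0,0],60]
    - [[0,-0.23,0],[0,0,0],60]
    - [[0,-0.23,0],[0,0,0],60]
    - [[0,-0.23,0],[0,0,0],60]

```text
clock: 16.95
tcp_pos: [0.4636, -0.4878, 0.2889]
orientation: [-3.13, -0.243, 0.001]
contact_force: [0.1, -0.2, 0.3]
grip_width: 0.0514
```

```bash
python3 - <<'E'
from h import *
o=r.get_obs(); print(o["tcp_pos"],o["contact_force"])
a=r.grab_frame("top"); b=r.grab_frame("scene")
cv2.imwrite("pics/t5.png",np.hstack([cv2.resize(a[130:410,280:520],(400,467)),cv2.resize(b[100:380,170:410],(400,467))]))
E
```

```text
[ 0.4636479  -0.48776471  0.28886422] [ 0.07998719 -0.24591965  0.28160551]
```

View pics/t5.png

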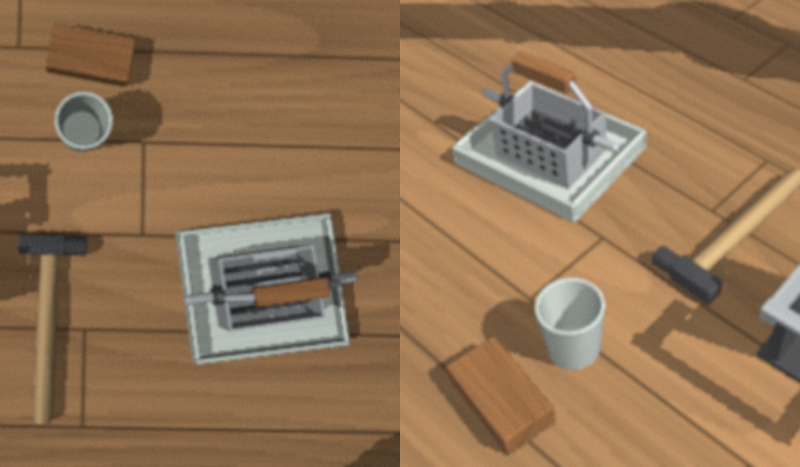

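The basket stands flat and centred in the tray, with its rim around (270,287) in the left panel. The cup, hammer and offcut are where they were, and the arm is clear.

```bash
python3 -c "
from bench import r
print(r.hand_in())"
```

```text
the job is handed in; nothing more can be done
None
```

The basket is standing flat and roughly centred on the tray floor, released, and I have handed the job in at about 17 s on the robot's clock. The hand-in reports no verdict.

- **Lift:** I gripped the basket and raised it 3 mm inside the slots. I then slid it 40 mm to the gap seen in the camera images, with side force staying under about 1 N. The lift through the gap met no contact, with about 4.5 N carried throughout.
- **Set-down:** I carried it level to the tray and lowered it in 1 mm steps. Contact came at tool height 0.140 m, as predicted. The last step down pressed to about 16 N, against the 60 N limit, before I backed off and opened.
- **Last checks:** The final pictures show the basket upright in the middle of the tray, and the hammer, cup and offcut look unmoved. The arm is clear, with about 0.3 N of residual force.
- **One disagreement:** The right gap measured 21 mm in the first picture against the nominal 24 mm. I put this down to shading on the near strip edge, and the lift through the gap was free.

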